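Lock the bayonet cap onto the suction filter housing

TASK

Close the bench suction filter: fit the two-lugged cap onto the filter housing with its lugs in the slots, push it down against the spring and turn it clockwise to the stop, so that when you let go it springs up into its locked position with the handle in line with the marks on the rim. Leave the other things on the bench where they are.

Things in the scene. Friction and masses are not known exactly. Their poses are not given: they have to be found in the camera images.
- cap_grip (a point): Two-lugged cap, lying upright: disc 76 mm across, 26 thick; at the foot of its rim two opposite lugs, 14 wide, 6 high, 93 over both. Black bar handle on top, 64 long, 18 thick, from 26 to 64 mm above the underside. Point: on the axis in the handle, 48 mm above the underside. x along handle and both lugs, z up. 0.2 to 0.33 kg; half a turn makes no difference.
- housing: Round aluminium filter housing fixed to the table, 114 mm across, 60 tall, on a 150 mm flange 8 thick; a pipe elbow leaves it low on +x (40 mm high, reaching 120 mm out). Origin on its axis at table height, z up. +x and -x point through the two entry slots.
- mouth (a point): Centre of the housing's open top, level with the rim, 60 mm above the table; axes as the housing's. Bore 80 mm through a lip 6 mm thick, cut by two opposite slots 19 mm wide at +x and -x. Pushed in, the cap can turn only clockwise seen from above, 60 degrees to a solid stop (62 at most). Let go there, the spring lifts the lugs into notches under the lip: locked, cap underside 51 mm above the table.
- spring_plate (a joint): Sprung plate inside the housing, top 58 mm above the table at 0; negative is pressed down (m), to -0.017. Stiffness 1 N per mm. A cap set down with its lugs in the slots rests on it, underside about 55 mm above the table, and cannot turn. Pushed down until its underside is 41 to 46 mm above the table (8 to 15 N of push) its lugs are under the lip and it can turn.
- lock_marks: Two small dark blocks (6 mm wide) on the outside of the housing's rim, opposite each other: handle and lugs of a locked cap point at them. Fixed to the housing; origin on its axis at table height, x through both marks: 60 degrees clockwise, seen from above, from the slots.
- other_cap: Similar aluminium cap, 86 mm disc 26 mm thick, with THREE lugs and a round knob (34 mm across, top at 50 mm); belongs to another machine and does not fit. Lies on the table; origin at the centre of its underside.
- dish_a: Shallow glass dish, 84 mm across, 18 mm high; origin under its centre. Bystander.
- dish_b: Second shallow glass dish, 84 mm across, 18 mm high; origin under its centre. Bystander.
- flask: Clear bottle with a grey cap, 72 mm across, 170 mm tall; origin under its centre. Bystander.
- jar: White jar, 56 mm across, 65 mm tall; origin under its centre. Bystander.
- brush: Wooden brush 170 mm long, lying flat, about 20 mm high; its x axis runs along it. Bystander.
- tray: Small open white plastic tray, 90 x 120 mm, 22 mm high; origin under its centre. Bystander.
There are look-alikes about, which are no part of the job. Leave any green look-alike of the housing alone.

How it is judged:
By the outcome, as a careful person would: the job done as asked, in the order asked, and still so for the second after the job is handed in, with the robot touching nothing.
It also fails if it takes over 58 s, if anything falls off the work surface, if the arm or the gripper's body presses on something with over 40 N, if the wrist force passes 120 N, or if a joint passes its speed limit or range.

ROBOT

A 6-joint arm with a two-finger parallel gripper is mounted at the origin on the work surface. World frame = base frame: x ahead of the robot, y to its left, z up, the work surface at z = 0. Lengths are in m, angles in degrees, forces in N, time in s.
With the tool pointing down it reaches from about 0.35 to 0.875 m from the base axis. Payload 4.2 kg.
Tool frame: the origin (TCP) lies midway between the tips of the shut fingers; the grasp point (between the pads) lies 19 mm behind it; z points along the fingers, y is the direction in which the jaws open and shut (so a half turn about z gives the same grasp; the last joint's range is limited). The gripper opens to 87 mm and grips with 3 to 60 N. Pads are 19 mm wide; open, the fingers measure 117 mm over their backs; the gripper's body (75 mm by 190 mm) begins 51 mm behind the grasp point.
Start: joints at [82.311, 22.042, 0.453, 0, -68.411, -14.817], TCP at [0.239, 0.577, 0.223] pointing down, gripper open.
Joint ranges: [-179.83, 179.83], [-69.29, 118.12], [-61.27, 80.66], [-181.25, 117.63], [-171.15, -9.14], [-177.46, 177.46]. Speed limits (degrees/s): [159.86, 159.86, 180, 180, 180, 180].

INTERFACE

Orientations are given as a 3x3 rotation matrix whose columns are the frame's x, y, z axes.
In Python, from station import r gives the robot as it stands.
- The arm moves only by the tool servo_tool, never from a script. Its arguments are lists of equal length, an entry for each row: "slide": the shift along the world's x, y, z in units of 60 mm (1.0 is 60 mm), a list of three; "twist": the turn, a rotation vector about the world's x, y, z in units of 6 degrees (1.0 is 6 degrees), a list of three; "gripper": the closure, from 0 (fully open) to 1 (shut). In form: {"slide": [[x, y, z], ...], "twist": [[wx, wy, wz], ...], "gripper": [gripper, ...]}. A call has 1 to 12 rows; each row shifts and turns the commanded pose from where the row before left it; what a row does not reach is not made up. A row lasts 1/8 s, in which the tool goes at most 62.5 mm and 10.7 degrees, less where a joint would pass 70% of its speed; a pose out of reach is approached as far as the arm can. A call is refused whole if a number of a shift passes 1 or a number of a turn 1, either way. A call with a gripper value outside its range is refused whole. The fingers move at their own pace and stop on an object; the grip force is fixed at half the most. Time passes only in rows, so rows that do not move let the fingers close. It gives the time, the measured TCP pose, the force and the opening at its end, in the units of the state.
- r.sense(): the state, without advancing time (a new reading comes with each control period).
- r.capture(name): name is "side" or "top" or "wrist"; returns a dict with "image" (384x512x3 uint8, blue, green, red), "intrinsics" (3x3 intrinsics, pixels), "R" (3x3) and "t" (3): a world point X has camera coordinates R X + t. Camera axes: x right, y down, z forward; pixel columns grow to the right and rows downward; lengths in m; the calibration is good to about 2 mm. A picture is of the moment at which its call begins. There is no depth.
- r.finish_job(): hands the job in, once; it reports no verdict.
The state is a dict: "time_s": time; "joints": joint angles; "joint_velocities": joint speeds; "effort": joint torques, N m; "tcp_pos": TCP position; "ee_rot": TCP orientation; "wrist_force": force on the tool from outside, world axes, zero at the start; "moment": the same for the moment, N m; "gripper_width": opening from 0.0 (shut) to 1.0 (fully open).
Only numpy, scipy, OpenCV 4.12 (cv2) and the standard library are available. Lean on these libraries where they do the work, as an engineer would, in place of code of your own. Each camera call takes 0.05 s, during which the arm holds its last target.

## Working session

There is one attempt and no reset: what is moved stays moved. The work goes in short steps, Python scripts to look and compute and a tool call to move; the robot and the scene stay as the last step left them, time stands still between calls to the robot, and variables do not carry over. Pictures are saved under pics/ and viewed, and the job is handed in when it is done.

Besides the shell and the picture viewer there is one more tool, called after ">>>" in YAML: its name, and indented under it one key for each argument. servo_tool: Moves the arm, as the interface text tells. Its arguments: {"type":"object","properties":{"slide":{"type":"array","items":{"type":"array","items":{"type":"number"}}},"twist":{"type":"array","items":{"type":"array","items":{"type":"number"}}},"gripper":{"type":"array","items":{"type":"number"}}},"required":["slide","twist","gripper"]}

```bash
ls; mkdir -p pics
cat > h.py <<'E'
import numpy as np, cv2, json
from station import r
def snap(names, tag):
    for n in names:
        c=r.capture(n); cv2.imwrite(f'pics/{tag}_{n}.png',c['image'])
        json.dump({k:np.array(c[k]).tolist() for k in('intrinsics','R','t')},open(f'pics/{tag}_{n}.json','w'))
def cal(tag):
    d=json.load(open(f'pics/{tag}.json')); return [np.array(d[k]) for k in('intrinsics','R','t')]
def back(tag,u,v,z):
    K,R,t=cal(tag); d=R.T@np.linalg.inv(K)@[u,v,1]; o=-R.T@t
    return o+d*(z-o[2])/d[2]
def proj(tag,X):
    K,R,t=cal(tag); p=K@(R@np.array(X)+t); return p[:2]/p[2]
def crop(tag,u0,v0,u1,v1,s,out):
    im=cv2.imread(f'pics/{tag}.png')[v0:v1,u0:u1]; cv2.imwrite(f'pics/{out}.png',cv2.resize(im,None,fx=s,fy=s,interpolation=cv2.INTER_CUBIC))
E
python3 - <<'E'
from h import *
snap(['top','side','wrist'],'a')
for n in('top','side','wrist'):
    K,R,t=cal('a_'+n); print(n,K[0,0],-R.T@t)
E
```

```text
pics
top 369.4497293317963 [0.45708539 0.0162208  1.03701351]
side 407.33531348715667 [-0.1218123  -0.97544947  0.7313347 ]
wrist 338.0130730430549 [0.30945422 0.54751504 0.38418961]
```

View pics/a_top.png

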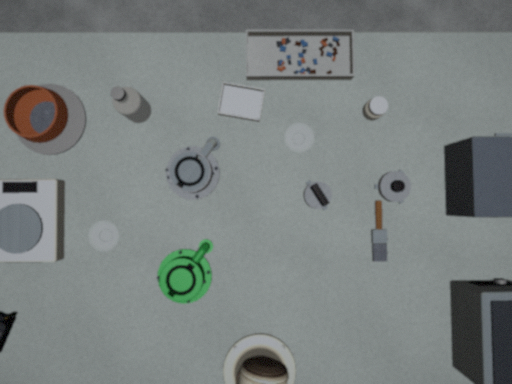

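View pics/a_side.png

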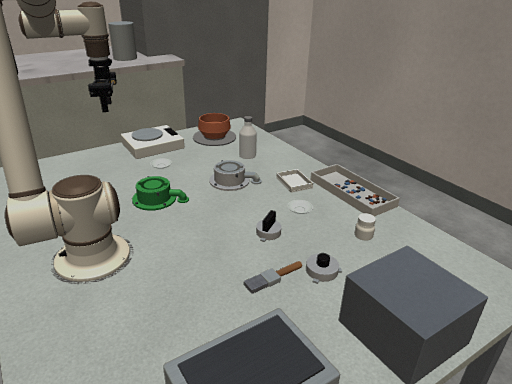

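View pics/a_wrist.png

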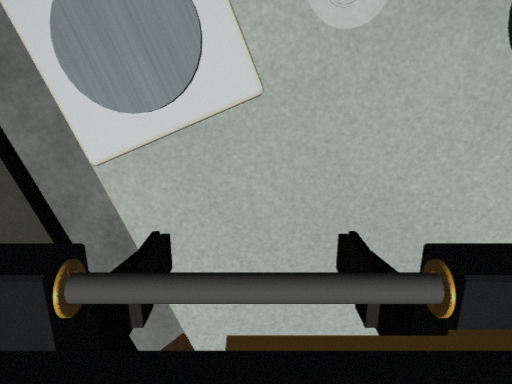

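The top view shows the cap with its black bar at about (317,194), the aluminium housing at (191,172) with its elbow towards (212,145), and the green decoy at (185,276). I'll enlarge these.

Run:
```python
from h import *
crop('a_top',150,130,230,210,8,'c1'); crop('a_top',285,165,345,225,9,'c2'); crop('a_side',200,150,290,245,7,'c3')
```

```text
(no output)
```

View pics/c1.png

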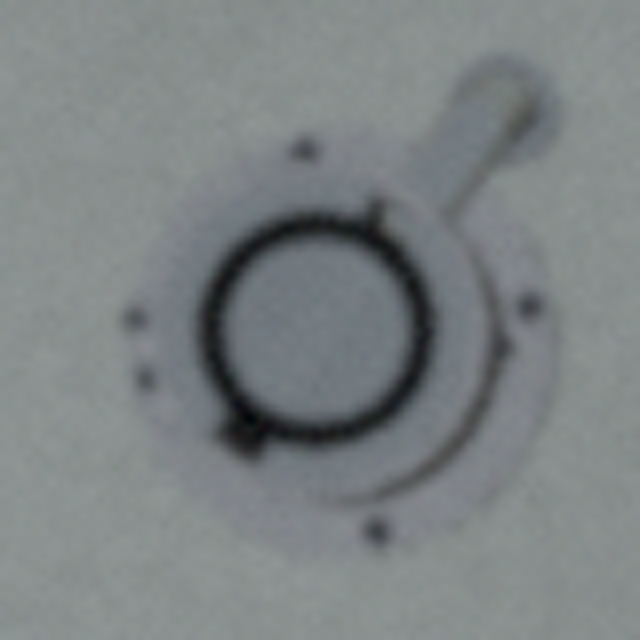

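View pics/c2.png

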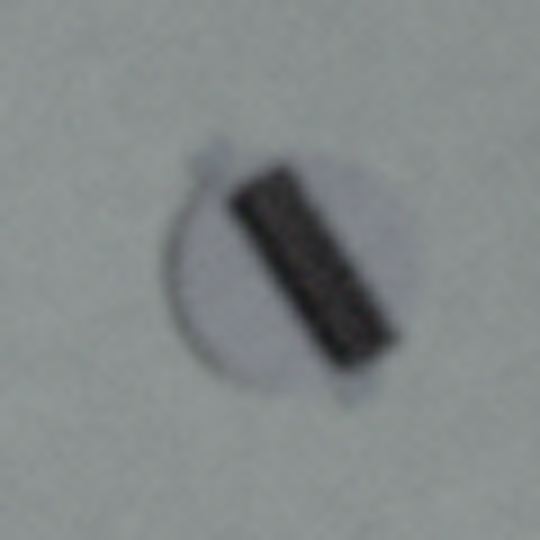

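View pics/c3.png

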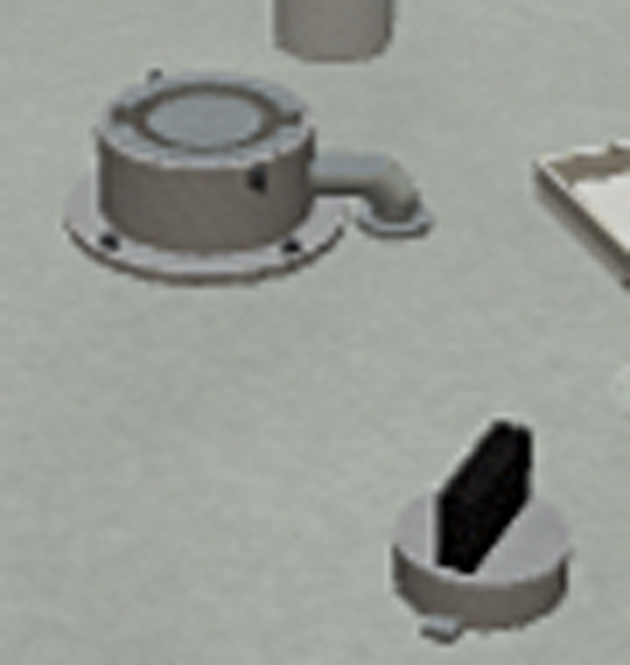

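Run:
```python
from h import *
def f(x,y,s,u0,v0): return (x+.5)/s-.5+u0,(y+.5)/s-.5+v0
P=[back('a_top',*f(x,y,9,285,165),.064) for x,y in[(232,205),(287,165),(400,338),(347,370)]]
P=np.array(P);c=P.mean(0);d=(P[2]+P[3]-P[0]-P[1]);print('cap',c,np.linalg.norm(d)/2,np.degrees(np.arctan2(d[1],d[0])))
print('capside',back('a_side',*f(485,500,7,200,150),.045))
for x,y in [(317,327)]: print('bore',back('a_top',*f(x,y,8,150,130),.058))
a=back('a_top',*f(379,208,8,150,130),.06);b=back('a_top',*f(243,437,8,150,130),.06)
print('slots',a,b,(a+b)/2,np.degrees(np.arctan2(*(a-b)[1::-1])))
e=back('a_top',*f(505,105,8,150,130),.03);print('elbow',e)
# side slots
a=back('a_side',*f(118,115,7,200,150),.06);b=back('a_side',*f(292,117,7,200,150),.06);print('side slots',a,b)
print('sidebore',back('a_side',*f(207,118,7,200,150),.06))
m=back('a_top',*f(505,348,8,150,130),.055);print('mark',m)
s=r.sense();print(s['tcp_pos'],s['ee_rot'],s['time_s'],s['gripper_width'])
```

```text
cap [ 0.48087233 -0.16431532  0.064     ] 0.05976447156928873 -146.68240400501082
capside [ 0.48016967 -0.16695218  0.045     ]
bore [0.54777375 0.18038811 0.058     ]
slots [0.58692431 0.15951463 0.06      ] [0.51140584 0.20444918 0.06      ] [0.54916507 0.1819819  0.06      ] -30.75324194991705
elbow [0.62597963 0.12086711 0.03      ]
side slots [0.50831259 0.20742267 0.06      ] [0.58506715 0.15831416 0.06      ]
sidebore [0.54641246 0.18031677 0.06      ]
mark [0.54058604 0.11864765 0.055     ]
[0.23903773 0.57698475 0.22173023] [[ 9.23788155e-01 -3.82903601e-01 -5.26575595e-04]
 [-3.82903944e-01 -9.23786804e-01 -1.58470346e-03]
 [ 1.20345075e-04  1.66555816e-03 -9.99998606e-01]] 0.15 1.0024397155714722
```

>>> servo_tool:
  slide:
    - [0.18,-0.56,0]
    - [0.18,-0.56,0]
    - [0.18,-0.56,0]
    - [0.18,-0.56,0]
    - [0.18,-0.56,0]
    - [0.18,-0.56,0]
    - [0.18,-0.56,0]
    - [0.18,-0.56,0]
    - [0.18,-0.56,0]
    - [0.18,-0.56,0]
    - [0.18,-0.56,0]
  twist:
    - [0,0,-0.94]
    - [0,0,-0.94]
    - [0,0,-0.94]
    - [0,0,-0.94]
    - [0,0,-0.94]
    - [0,0,-0.94]
    - [0,0,-0.94]
    - [0,0,-0.94]
    - [0,0,-0.94]
    - [0,0,-0.94]
    - [0,0,-0.94]
  gripper: [0,0,0,0,0,0,0,0,0,0,0]

```text
time_s: 1.52
tcp_pos: [0.358, 0.2065, 0.2225]
ee_rot: [[0.092, -0.996, -0.0], [-0.996, -0.092, -0.0], [0.0, 0.0, -1.0]]
wrist_force: [0.7, 0.2, 0.5]
gripper_width: 1.0
```

>>> servo_tool:
  slide:
    - [0.18,-0.56,0]
    - [0.18,-0.56,0]
    - [0.18,-0.56,0]
    - [0.18,-0.56,0]
    - [0.18,-0.56,0]
    - [0.18,-0.56,0]
    - [0.18,-0.56,0]
    - [0.18,-0.56,0]
    - [0.18,-0.56,0]
    - [0.18,-0.56,0]
    - [0.18,-0.56,0]
    - [0,0,0]
  twist:
    - [0,0,-0.94]
    - [0,0,-0.94]
    - [0,0,-0.94]
    - [0,0,-0.94]
    - [0,0,-0.94]
    - [0,0,-0.94]
    - [0,0,-0.94]
    - [0,0,-0.94]
    - [0,0,-0.94]
    - [0,0,-0.94]
    - [0,0,-0.94]
    - [0,0,0]
  gripper: [0,0,0,0,0,0,0,0,0,0,0,0]

```text
time_s: 3.02
tcp_pos: [0.4769, -0.1633, 0.2218]
ee_rot: [[-0.836, -0.548, -0.001], [-0.548, 0.836, 0.0], [0.001, 0.001, -1.0]]
wrist_force: [-0.2, -0.3, -0.4]
gripper_width: 0.997
```

Run:
```python
from h import *
snap(['wrist'],'b')
s=r.sense();print(s['tcp_pos'],s['joints'],np.round(s['ee_rot'],3))
for z in (.064,.0): print(proj('b_wrist',[.4808,-.1645,z]))
```

```text
[ 0.47647862 -0.16242532  0.22190967] [-3.27909704e-01  1.02273033e+01 -1.62563703e+01 -2.17604002e-02
 -6.35929018e+01 -5.63334183e+01] [[-0.836 -0.549 -0.001]
 [-0.549  0.836  0.   ]
 [ 0.001  0.001 -1.   ]]
[250.36162241 183.61928744]
[250.84266078 170.25511566]
```

View pics/b_wrist.png

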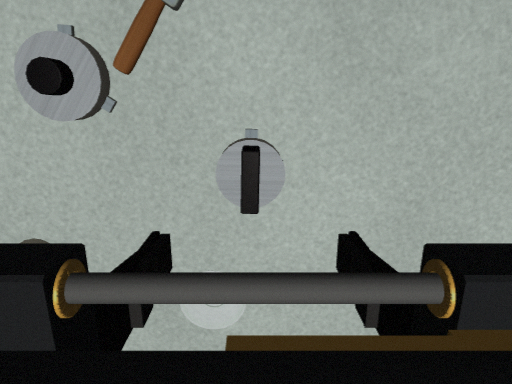

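Run:
```python
from h import *
crop('b_wrist',205,120,295,220,6,'c4')
```

```text
(no output)
```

View pics/c4.png

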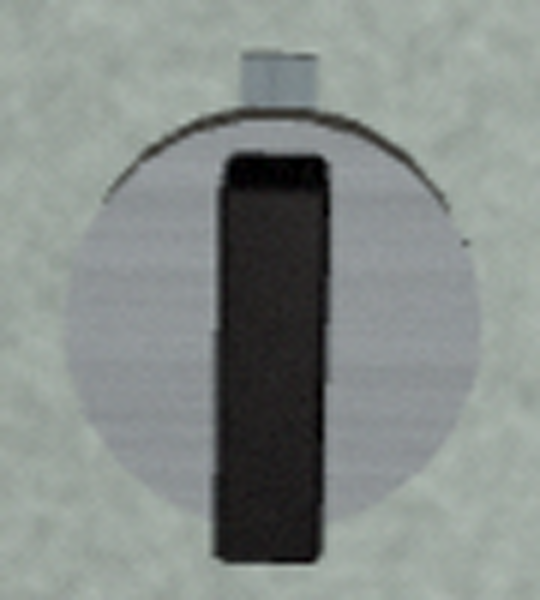

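Run:
```python
from h import *
def f(x,y,s=6,u0=205,v0=120): return (x+.5)/s-.5+u0,(y+.5)/s-.5+v0
P=np.array([back('b_wrist',*f(x,y),.064) for x,y in[(222,190),(330,190),(322,560),(214,560)]])
d=P[0]+P[1]-P[2]-P[3];print(P.mean(0),np.linalg.norm(d)/2,np.linalg.norm(P[0]-P[1]),np.degrees(np.arctan2(d[1],d[0])))
# disc top z=.026: left, right edges, 
print([back('b_wrist',*f(x,y),.026) for x,y in[(66,330),(482,330)]])
a=back('b_wrist',*f(280,52),.0);b=back('b_wrist',*f(242,52),.006);c=back('b_wrist',*f(318,54),.006);print('lug outer',(b+c)/2,np.linalg.norm(b-c))
```

```text
[ 0.48043198 -0.16527766  0.064     ] 0.06191324133673402 0.01710750078531353 -148.16565121631754
[array([ 0.50110561, -0.19665469,  0.026     ]), array([ 0.45994383, -0.13377261,  0.026     ])]
lug outer [ 0.44016204 -0.1903843   0.006     ] 0.01395780446054
```

>>> servo_tool:
  slide:
    - [0.065,-0.05,-0.2]
    - [0,0,-0.5]
    - [0,0,-0.5]
    - [0,0,-0.5]
    - [0,0,-0.5]
    - [0,0,-0.5]
    - [0,0,-0.25]
    - [0,0,-0.15]
    - [0,0,-0.05]
    - [0,0,0]
    - [0,0,0]
  twist:
    - [0,0,-0.23]
    - [0,0,0]
    - [0,0,0]
    - [0,0,0]
    - [0,0,0]
    - [0,0,0]
    - [0,0,0]
    - [0,0,0]
    - [0,0,0]
    - [0,0,0]
    - [0,0,0]
  gripper: [0,0,0,0,0,0,0,0,0,0,0]

```text
time_s: 4.45
tcp_pos: [0.4813, -0.1649, 0.0343]
ee_rot: [[-0.848, -0.53, 0.002], [-0.53, 0.848, -0.0], [-0.001, -0.001, -1.0]]
wrist_force: [0.1, -0.0, 0.2]
gripper_width: 1.0
```

Run:
```python
from h import *
snap(['wrist'],'c')
P=np.array([r.sense()['tcp_pos']]);print(P,np.round(r.sense()['wrist_force'],2))
```

```text
[[ 0.4811737  -0.16486906  0.03421933]] [-0.22  0.63  1.11]
```

View pics/c_wrist.png

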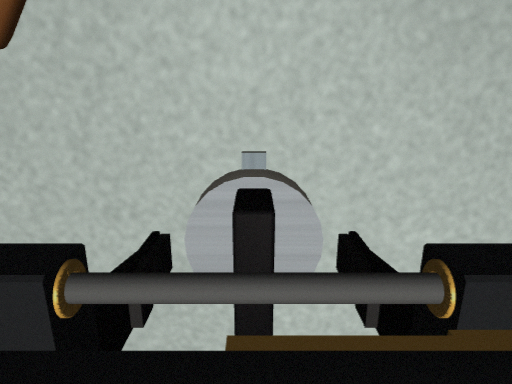

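The fingers straddle the handle, which is centred at column 254. I'll close the gripper.

>>> servo_tool:
  slide:
    - [0,0,-0.03]
    - [0,0,0]
    - [0,0,0]
    - [0,0,0]
    - [0,0,0]
    - [0,0,0]
    - [0,0,0]
    - [0,0,0]
  twist:
    - [0,0,0]
    - [0,0,0]
    - [0,0,0]
    - [0,0,0]
    - [0,0,0]
    - [0,0,0]
    - [0,0,0]
    - [0,0,0]
  gripper: [1,1,1,1,1,1,1,1]

```text
time_s: 5.5
tcp_pos: [0.4808, -0.1649, 0.0318]
ee_rot: [[-0.848, -0.531, 0.0], [-0.531, 0.848, -0.0], [-0.0, -0.0, -1.0]]
wrist_force: [0.9, -0.8, -1.2]
gripper_width: 0.205
```

>>> servo_tool:
  slide:
    - [0,0,0.2]
    - [0,0,0.6]
    - [0,0,0.8]
    - [0,0,0.8]
    - [-0.03,0.34,0.4]
    - [-0.03,0.34,0]
    - [-0.03,0.34,0]
    - [-0.03,0.34,0]
    - [-0.03,0.34,0]
    - [-0.03,0.34,0]
    - [-0.03,0.34,0]
    - [-0.03,0.34,0]
  twist:
    - [0,0,0]
    - [0,0,0]
    - [0,0,0]
    - [0,0,0]
    - [0,0,0.96]
    - [0,0,0.96]
    - [0,0,0.96]
    - [0,0,0.96]
    - [0,0,0.96]
    - [0,0,0.96]
    - [0,0,0.96]
    - [0,0,0.96]
  gripper: [1,1,1,1,1,1,1,1,1,1,1,1]

```text
time_s: 7.0
tcp_pos: [0.4654, -0.001, 0.1999]
ee_rot: [[-0.203, -0.979, -0.001], [-0.979, 0.203, 0.0], [-0.0, 0.001, -1.0]]
wrist_force: [-0.9, 0.5, -2.3]
gripper_width: 0.204
```

>>> servo_tool:
  slide:
    - [-0.03,0.34,0]
    - [-0.03,0.34,0]
    - [-0.03,0.34,0]
    - [-0.03,0.34,0]
    - [-0.03,0.34,0]
    - [-0.03,0.34,0]
    - [-0.03,0.34,0]
    - [-0.03,0.34,0]
    - [-0.03,0.34,0]
    - [-0.03,0.34,0]
    - [-0.03,0.34,0]
    - [-0.03,0.34,0]
  twist:
    - [0,0,0.96]
    - [0,0,0.96]
    - [0,0,0.96]
    - [0,0,0.96]
    - [0,0,0.96]
    - [0,0,0.96]
    - [0,0,0.96]
    - [0,0,0.96]
    - [0,0,0.96]
    - [0,0,0.96]
    - [0,0,0.96]
    - [0,0,0.96]
  gripper: [1,1,1,1,1,1,1,1,1,1,1,1]

```text
time_s: 8.5
tcp_pos: [0.4439, 0.2434, 0.1998]
ee_rot: [[0.843, -0.539, -0.001], [-0.539, -0.843, -0.0], [-0.001, 0.001, -1.0]]
wrist_force: [0.2, 0.3, -2.7]
gripper_width: 0.199
```

>>> servo_tool:
  slide:
    - [0,0,0]
    - [0,0,0]
  twist:
    - [0,0,0.16]
    - [0,0,0]
  gripper: [1,1]

```text
time_s: 8.75
tcp_pos: [0.4442, 0.2425, 0.1997]
ee_rot: [[0.849, -0.528, -0.001], [-0.528, -0.849, -0.001], [-0.0, 0.001, -1.0]]
wrist_force: [1.2, 0.1, -1.5]
gripper_width: 0.205
```

Run:
```python
from h import *
snap(['wrist','top'],'d')
s=r.sense();print(s['time_s'],s['tcp_pos'],s['joints'],np.round(s['ee_rot'],4),s['gripper_width'])
for z in (.06,.0): print(proj('d_wrist',[.548,.181,z]))
```

```text
8.85 [0.44445126 0.24241194 0.19976741] [ 4.70039779e+01  1.15886562e+01 -1.79160269e+01 -8.61590650e-03
 -6.05278046e+01  1.11147615e+01] [[ 8.491e-01 -5.282e-01 -5.000e-04]
 [-5.282e-01 -8.491e-01 -3.000e-04]
 [-2.000e-04  5.000e-04 -1.000e+00]] 0.20465997089555119
[249.85121629  41.77746312]
[250.46686961  51.39597499]
```

View pics/d_wrist.png

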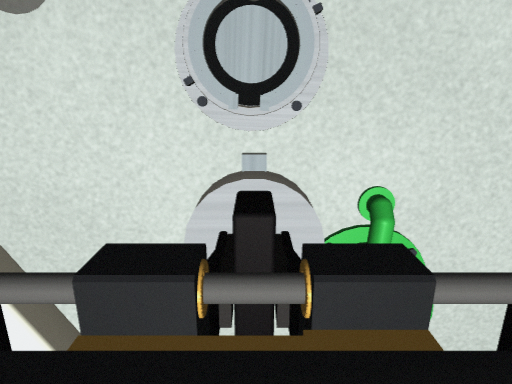

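Run:
```python
from h import *
crop('d_wrist',165,0,345,140,4,'c5')
crop('d_wrist',180,140,330,250,5,'c6')
```

```text
(no output)
```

View pics/c5.png

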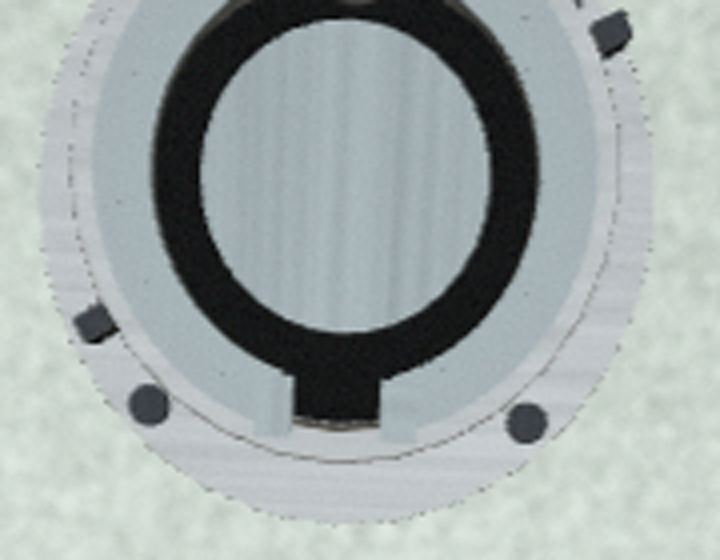

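View pics/c6.png

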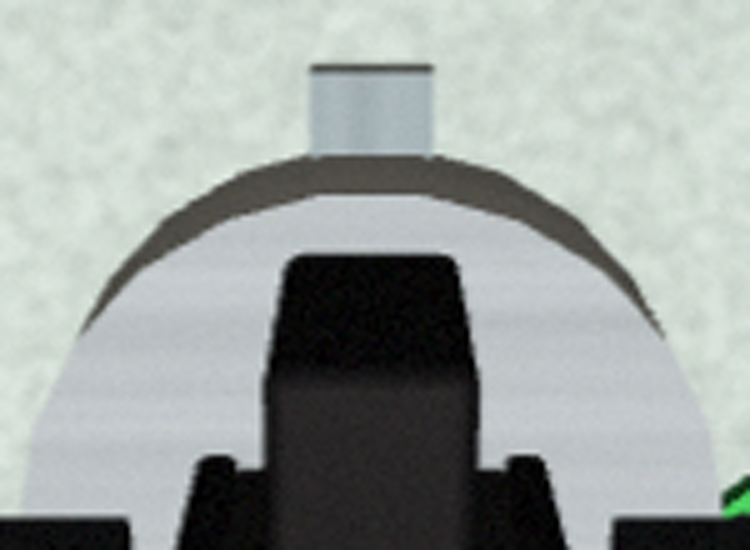

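Run:
```python
from h import *
# rectified view on z=.06 plane: 0.2 mm... 5 px/mm centred (.548,.181), x-axis of image = tool y-ish: use slot frame yaw -32
yaw=np.radians(-31.9);ex=np.array([np.cos(yaw),np.sin(yaw)]);ey=np.array([-ex[1],ex[0]])
c=np.array([.548,.181]);S=5
def hom(tag,z):
    src=[];dst=[]
    for a,b in[(-.06,-.06),(.03,-.06),(.03,.06),(-.06,.06)]:
        w=c+a*ex+b*ey; src.append(proj(tag,[*w,z]));dst.append([300-b*1000*S,300-a*1000*S])
    return cv2.getPerspectiveTransform(np.float32(src),np.float32(dst))
im=cv2.imread('pics/d_wrist.png')
w=cv2.warpPerspective(im,hom('d_wrist',.06),(600,600),flags=cv2.INTER_CUBIC)
for g in (-40,-20,0,20,40):
    pass
cv2.imwrite('pics/rect.png',w)
g=cv2.GaussianBlur(cv2.cvtColor(w,cv2.COLOR_BGR2GRAY),(5,5),0).astype(float)
pts=[]
for th in np.radians(np.r_[100:165:3,195:260:3, 60:95:5,265:300:5]):  # angle from +x toward +y in slot frame
    rr=np.arange(36,46,.1); xs=300-rr*S*np.sin(th); ys=300-rr*S*np.cos(th)
    v=cv2.remap(g.astype(np.float32),xs.astype(np.float32)[None],ys.astype(np.float32)[None],1)[0]
    k=np.argmax(np.gradient(v)); 
    pts.append([rr[k]*np.cos(th),rr[k]*np.sin(th)])
pts=np.array(pts)
from scipy.optimize import least_squares
s=least_squares(lambda p:np.hypot(*(pts-p[:2]).T)-p[2],[0,0,40],loss='soft_l1',f_scale=.3)
print('centre slot frame mm',s.x,np.round(s.fun,1)); print('world',c+(s.x[0]*ex+s.x[1]*ey)/1000)
# slot edges at radius 43..47
for a in (-42,-44,-46,-48):
    bs=np.arange(-16,16,.1);v=cv2.remap(g.astype(np.float32),(300-bs*S).astype(np.float32)[None],np.full((1,len(bs)),300-a*S,np.float32),1)[0]
    d=np.gradient(v);n=len(bs)//2;print(a,bs[np.argmin(d[:n])],bs[n+np.argmax(d[n:])],v.min(),v.max())
def f(x,y,s=4,u0=165,v0=0): return (x+.5)/s-.5+u0,(y+.5)/s-.5+v0
# marks: (96,322) and (611,33) 
for p in((96,322),(611,33)):
  m=back('d_wrist',*f(*p),.055);print('mark',m)
```

```text
centre slot frame mm [-2.08898331 -0.79366956 39.84402592] [ 0.  -0.2  0.  -0.   0.3 -0.1  0.1 -0.2  0.   0.1  0.1 -0.1 -0.1 -0.1
  0.   0.  -0.1 -0.  -0.   0.1 -0.1  0.5  0.2 -0.1  0.   0.1  0.2 -0.
 -0.  -0.1  0.  -0.1  0.  -0.  -0.2  0.  -0.   0.   0.   0.   0.  -0.
 -0.  -0.1  0.1  0.1  0.2  0.1  0.  -0.4 -0.3  0.  -0.1  0.  -0.1  0.1
  0.1 -0. ]
world [0.54580711 0.1814301 ]
-42 -8.300000000000027 10.299999999999905 17.0 184.0
-44 -8.100000000000028 10.299999999999905 18.0 182.0
-46 -8.300000000000027 10.299999999999905 15.0 179.0
-48 -8.100000000000028 10.299999999999905 14.0 178.5
mark [0.55076038 0.2414771  0.055     ]
mark [0.54111849 0.12049015 0.055     ]
```

View pics/rect.png

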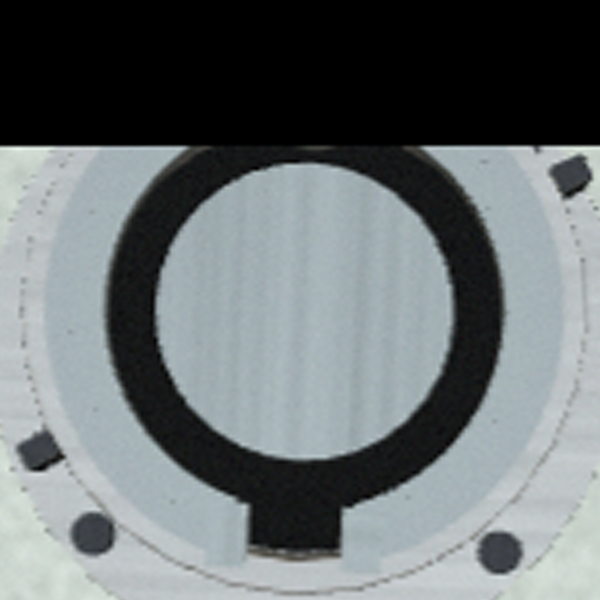

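Run:
```python
from h import *
def f(x,y,s=5,u0=180,v0=140): return (x+.5)/s-.5+u0,(y+.5)/s-.5+v0
s=r.sense();p=np.array(s['tcp_pos']);R=np.array(s['ee_rot']);zu=p[2]-.0318
L=back('d_wrist',*f(310,70),zu+.006);Rr=back('d_wrist',*f(433,70),zu+.006)
for q in(L,Rr,(L+Rr)/2,back('d_wrist',*f(22,510),zu+.026),back('d_wrist',*f(720,510),zu+.026)): print(np.round((R.T@(q-p))*1000,1))
print(p, zu)
for q in((310,160),(433,160)): print(np.round((R.T@(back('d_wrist',*f(*q),zu+.006)-p))*1000,1))
```

```text
[46.2 -6.2 25.8]
[46.2  7.5 25.8]
[46.2  0.6 25.8]
[  1.7 -37.1   5.8]
[ 1.7 38.3  5.8]
[0.44445126 0.24241194 0.19976741] 0.16796741190585573
[36.  -6.3 25.8]
[36.   7.6 25.8]
```

>>> servo_tool:
  slide:
    - [0.2,-0.11,0]
    - [0.3,-0.18,0]
    - [0.3,-0.18,0]
    - [0.3,-0.18,0]
    - [0.3,-0.18,0]
    - [0.2,-0.12,-0.1]
    - [0.1,-0.063,-0.4]
    - [0,0,-0.5]
    - [0,0,-0.35]
    - [0,0,-0.2]
    - [0,0,0]
    - [0,0,0]
  twist:
    - [0,0,-0.42]
    - [0,0,0]
    - [0,0,0]
    - [0,0,0]
    - [0,0,0]
    - [0,0,0]
    - [0,0,0]
    - [0,0,0]
    - [0,0,0]
    - [0,0,0]
    - [0,0,0]
    - [0,0,0]
  gripper: [1,1,1,1,1,1,1,1,1,1,1,1]

```text
time_s: 10.35
tcp_pos: [0.5475, 0.1827, 0.1077]
ee_rot: [[0.826, -0.564, 0.002], [-0.564, -0.826, 0.001], [0.001, -0.002, -1.0]]
wrist_force: [-0.1, 0.3, -3.1]
gripper_width: 0.203
```

Run:
```python
from h import *
snap(['wrist','side'],'e')
s=r.sense();print(s['time_s'],s['tcp_pos'],np.round(s['ee_rot'],4),s['wrist_force'])
crop('e_side',180,110,300,210,6,'c7'); crop('e_wrist',150,100,360,250,3.5,'c8')
```

```text
10.45 [0.54735743 0.18282059 0.10784556] [[ 0.826  -0.5637  0.002 ]
 [-0.5637 -0.826   0.0011]
 [ 0.001  -0.002  -1.    ]] [ 0.34824758 -0.0331158  -2.18780744]
```

View pics/c7.png

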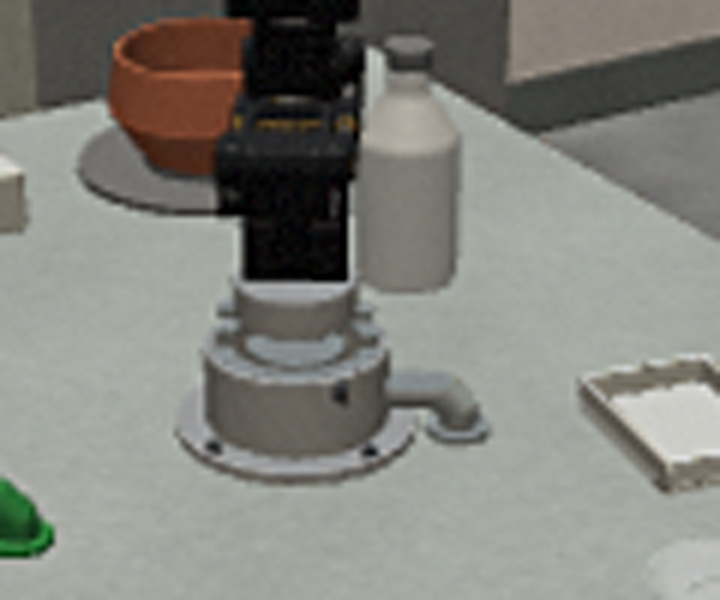

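View pics/c8.png

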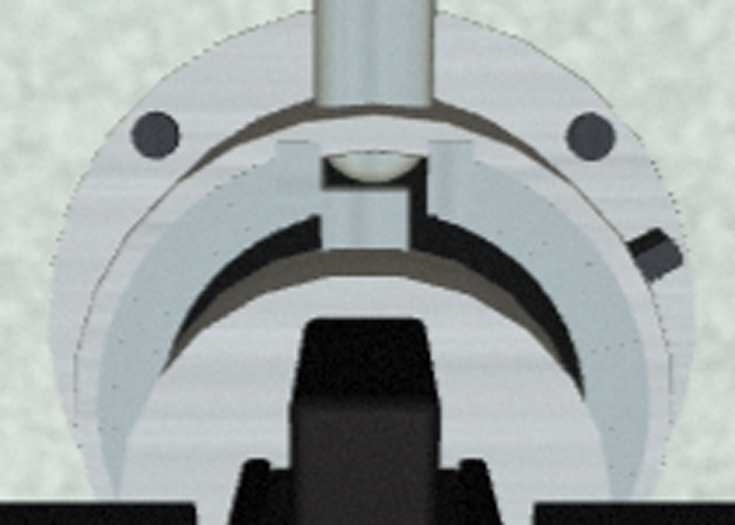

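Run:
```python
from h import *
def f(x,y,s=3.5,u0=150,v0=100): return (x+.5)/s-.5+u0,(y+.5)/s-.5+v0
s=r.sense();p=np.array(s['tcp_pos']);R=np.array(s['ee_rot']);zu=p[2]-.0318
loc=lambda q:np.round((R.T@(q-p))*1000,1)
print(zu)
for q in((322,190),(408,190)): print('lug',loc(back('e_wrist',*f(*q),zu+.006)))
for q in((322,185),(428,185),(322,215),(428,215)): print('slot',loc(back('e_wrist',*f(*q),.06)))
print('mark',back('e_wrist',*f(663,258),.055))
```

```text
0.07604556327235032
lug [46.5 -6.3 25.9]
lug [46.5  7.5 25.8]
slot [43.9 -7.  47.9]
slot [43.9 11.9 47.9]
slot [38.5 -7.1 47.9]
slot [38.5 12.  47.9]
mark [0.54025913 0.11997747 0.055     ]
```

>>> servo_tool:
  slide:
    - [-0.0175,-0.0225,0]
    - [0,0,0]
    - [0,0,-0.1]
    - [0,0,-0.1]
    - [0,0,-0.1]
    - [0,0,-0.05]
    - [0,0,0]
    - [0,0,0]
  twist:
    - [0,0,0]
    - [0,0,0]
    - [0,0,0]
    - [0,0,0]
    - [0,0,0]
    - [0,0,0]
    - [0,0,0]
    - [0,0,0]
  gripper: [1,1,1,1,1,1,1,1]

```text
time_s: 11.45
tcp_pos: [0.5455, 0.181, 0.0861]
ee_rot: [[0.826, -0.564, -0.0], [-0.564, -0.826, -0.0], [-0.0, 0.0, -1.0]]
wrist_force: [-2.0, 0.1, 1.1]
gripper_width: 0.2
```

Run:
```python
from h import *
snap(['wrist'],'g')
s=r.sense();print(s['time_s'],s['tcp_pos'],np.round(s['ee_rot'],4),s['wrist_force'],s['moment'])
crop('g_wrist',150,100,360,250,3.5,'c9')
```

```text
11.5 [0.54549681 0.18096101 0.08602822] [[ 8.259e-01 -5.638e-01 -2.000e-04]
 [-5.638e-01 -8.259e-01 -2.000e-04]
 [-1.000e-04  2.000e-04 -1.000e+00]] [-0.7545687   0.01667886 -0.03734199] [-0.10577433  0.57749934  0.02793628]
```

View pics/c9.png

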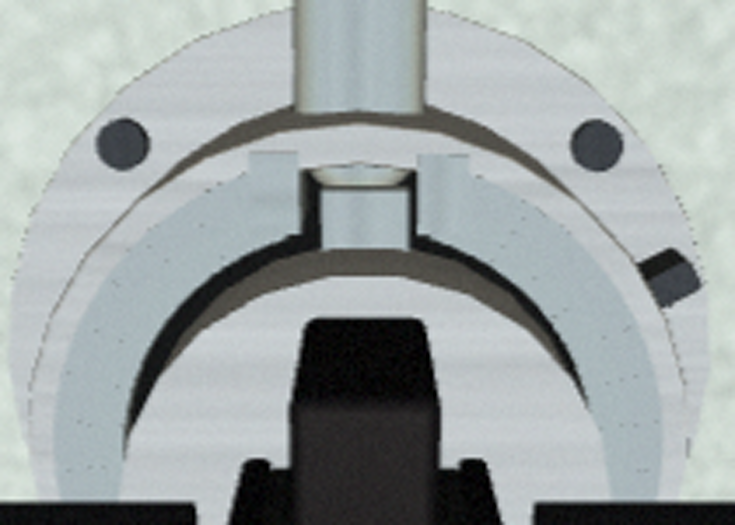

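The lug sits inside the slot, with the lug at columns 322–408 of the crop and the slot at 300–418. I'll nudge it towards centre and push down.

>>> servo_tool:
  slide:
    - [0.01,0.01,-0.03]
    - [0,0,-0.05]
    - [0,0,-0.05]
    - [0,0,-0.05]
    - [0,0,0]
    - [0,0,0]
  twist:
    - [0,0,0]
    - [0,0,0]
    - [0,0,0]
    - [0,0,0]
    - [0,0,0]
    - [0,0,0]
  gripper: [1,1,1,1,1,1]

```text
time_s: 12.25
tcp_pos: [0.546, 0.1812, 0.0762]
ee_rot: [[0.826, -0.564, -0.0], [-0.564, -0.826, -0.001], [0.0, 0.001, -1.0]]
wrist_force: [-6.0, -1.5, 9.6]
gripper_width: 0.206
```

Run:
```python
from h import *
snap(['wrist','side'],'i')
s=r.sense();print(s['time_s'],s['tcp_pos'],np.round(s['ee_rot'],4),s['wrist_force'],s['moment'])
crop('i_wrist',150,100,360,250,3.5,'c10')
```

```text
12.35 [0.54594237 0.18123789 0.07628971] [[ 8.261e-01 -5.635e-01 -4.000e-04]
 [-5.635e-01 -8.261e-01 -9.000e-04]
 [ 2.000e-04  1.000e-03 -1.000e+00]] [-5.25764512 -2.14281898  9.84909252] [-0.71492811  1.85541288 -0.0496565 ]
```

View pics/c10.png

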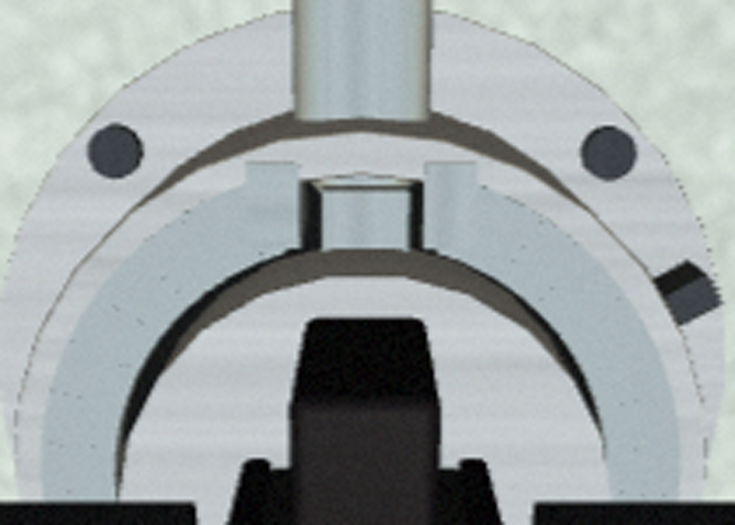

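>>> servo_tool:
  slide:
    - [-0.01,-0.004,-0.01]
    - [0,0,0]
    - [0,0,0]
  twist:
    - [0,0,0]
    - [0,0,0]
    - [0,0,0]
  gripper: [1,1,1]

```text
time_s: 12.72
tcp_pos: [0.5459, 0.1812, 0.076]
ee_rot: [[0.826, -0.563, 0.001], [-0.563, -0.826, -0.0], [0.001, -0.0, -1.0]]
wrist_force: [-5.6, -2.6, 10.4]
gripper_width: 0.206
```

Run:
```python
from h import *
s=r.sense();print(s['time_s'],s['tcp_pos'],s['wrist_force'],s['moment'])
```

```text
12.725 [0.54591323 0.18120856 0.07598683] [-5.55849067 -2.62678317 10.3660796 ] [-0.69676278  1.62512535  0.01905398]
```

>>> servo_tool:
  slide:
    - [-0.01,-0.004,-0.015]
    - [0,0,0]
    - [0,0,0]
    - [0,0,0]
    - [0,0,0]
    - [0,0,0]
  twist:
    - [0,0,0]
    - [0,0,-0.4]
    - [0,0,-0.5]
    - [0,0,-0.5]
    - [0,0,-0.5]
    - [0,0,0]
  gripper: [1,1,1,1,1,1]

```text
time_s: 13.48
tcp_pos: [0.5473, 0.182, 0.0759]
ee_rot: [[0.699, -0.715, 0.005], [-0.715, -0.699, 0.002], [0.003, -0.005, -1.0]]
wrist_force: [-1.9, -1.5, 10.4]
gripper_width: 0.207
```

Run:
```python
from h import *
s=r.sense();print(s['time_s'],s['tcp_pos'],s['wrist_force'],s['moment'],np.degrees(np.arctan2(s['ee_rot'][1][0],s['ee_rot'][0][0])))
snap(['wrist'],'j')
crop('j_wrist',150,100,360,250,3.5,'c11')
```

```text
13.475 [0.54732267 0.18204138 0.07594197] [-1.85340038 -1.45704334 10.38626173] [-0.49965414  0.75279386  0.03687772] -45.63573055451656
```

View pics/c11.png

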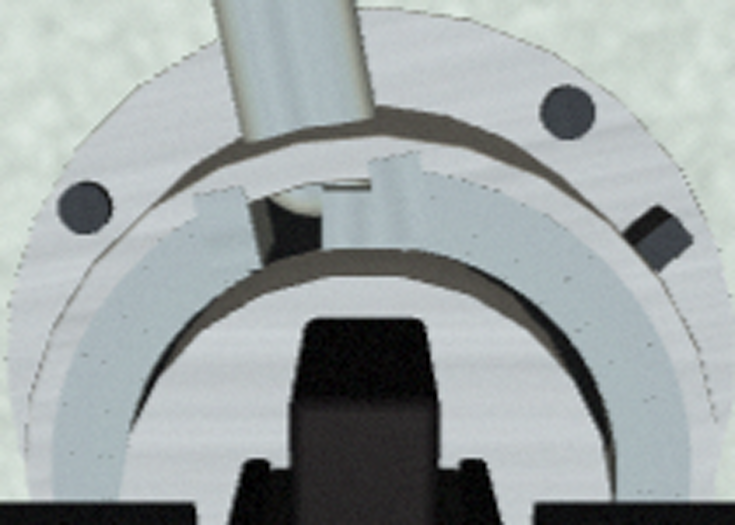

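>>> servo_tool:
  slide:
    - [0,0,-0.005]
    - [0,0,0]
    - [0,0,0]
    - [0,0,0]
    - [0,0,0]
    - [0,0,0]
    - [0,0,0]
    - [0,0,0]
    - [0,0,0]
    - [0,0,0]
    - [0,0,0]
  twist:
    - [0,0,-0.9]
    - [0,0,-0.9]
    - [0,0,-0.9]
    - [0,0,-0.9]
    - [0,0,-0.9]
    - [0,0,-0.9]
    - [0,0,-0.9]
    - [0,0,-0.9]
    - [0,0,-0.6]
    - [0,0,-0.4]
    - [0,0,0]
  gripper: [1,1,1,1,1,1,1,1,1,1,1]

```text
time_s: 14.9
tcp_pos: [0.5481, 0.1822, 0.076]
ee_rot: [[-0.083, -0.997, 0.007], [-0.997, 0.083, 0.002], [-0.003, -0.007, -1.0]]
wrist_force: [-1.3, -1.1, 10.5]
gripper_width: 0.2
```

Run:
```python
from h import *
s=r.sense();print(s['time_s'],s['tcp_pos'],s['wrist_force'],s['moment'],np.degrees(np.arctan2(s['ee_rot'][1][0],s['ee_rot'][0][0])),s['joints'])
snap(['wrist'],'k')
crop('k_wrist',150,100,360,250,3.5,'c12')
```

```text
14.9 [0.54805777 0.18223502 0.07597222] [-1.31742428 -1.05777401 10.54345573] [-0.54084815  0.34509968  0.22109142] -94.77726469111937 [ 34.52849403  25.60599315 -17.45015343   0.18425247 -46.5484403
 -39.43251679]
```

View pics/c12.png

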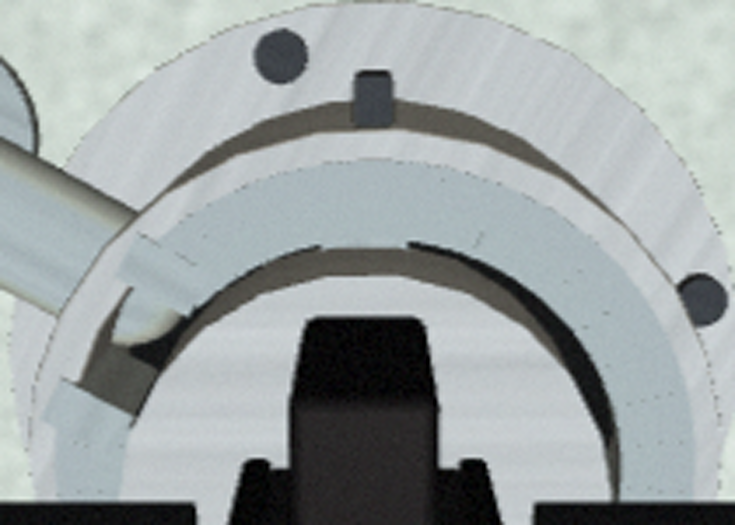

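>>> servo_tool:
  slide:
    - [0,0,0]
    - [0,0,0]
  twist:
    - [0,0,-0.3]
    - [0,0,0]
  gripper: [1,1]

```text
time_s: 15.2
tcp_pos: [0.5474, 0.1824, 0.0759]
ee_rot: [[-0.113, -0.994, 0.006], [-0.994, 0.113, 0.002], [-0.002, -0.006, -1.0]]
wrist_force: [-3.2, -1.3, 11.2]
gripper_width: 0.205
```

Run:
```python
from h import *
s=r.sense();print(s['time_s'],s['tcp_pos'],s['wrist_force'],s['moment'],np.degrees(np.arctan2(s['ee_rot'][1][0],s['ee_rot'][0][0])))
```

```text
15.2 [0.54740837 0.18235299 0.07594115] [-3.21776666 -1.25624622 11.24127265] [-0.21312843  1.02592742  0.60646496] -96.49672427719406
```

>>> servo_tool:
  slide:
    - [0,0,0]
    - [0,0,0.03]
    - [0,0,0.03]
    - [0,0,0.02]
    - [0,0,0]
  twist:
    - [0,0,0.2]
    - [0,0,0]
    - [0,0,0]
    - [0,0,0]
    - [0,0,0]
  gripper: [1,1,1,1,1]

```text
time_s: 15.82
tcp_pos: [0.5474, 0.1823, 0.0796]
ee_rot: [[-0.095, -0.995, 0.006], [-0.995, 0.095, 0.002], [-0.003, -0.005, -1.0]]
wrist_force: [-0.1, -1.1, 6.3]
gripper_width: 0.208
```

Run:
```python
from h import *
s=r.sense();print(s['time_s'],s['tcp_pos'],s['wrist_force'],s['moment'],np.degrees(np.arctan2(s['ee_rot'][1][0],s['ee_rot'][0][0])))
```

```text
15.825 [0.5474025  0.18234665 0.07962929] [-0.07290016 -1.09657063  6.31545499] [-0.08941415  0.13665957  0.00705969] -95.4620407373412
```

>>> servo_tool:
  slide:
    - [0,0,0.03]
    - [0,0,0.02]
    - [0,0,0]
    - [0,0,0]
    - [0,0,0]
    - [0,0,0]
    - [0,0,0]
    - [0,0,0]
    - [0,0,0]
    - [0,0,0]
  twist:
    - [0,0,0]
    - [0,0,0]
    - [0,0,0]
    - [0,0,0]
    - [0,0,0]
    - [0,0,0]
    - [0,0,0]
    - [0,0,0]
    - [0,0,0]
    - [0,0,0]
  gripper: [1,1,1,0.4,0,0,0,0,0,0]

```text
time_s: 17.08
tcp_pos: [0.545, 0.1812, 0.081]
ee_rot: [[-0.096, -0.995, -0.0], [-0.995, 0.096, 0.0], [-0.0, 0.0, -1.0]]
wrist_force: [-1.1, -0.9, -0.2]
gripper_width: 0.92
```

Run:
```python
from h import *
s=r.sense();print(s['time_s'],s['tcp_pos'],s['wrist_force'],s['gripper_width'])
snap(['wrist'],'l')
crop('l_wrist',100,80,400,280,2.6,'c13')
```

```text
17.075 [0.5450231  0.18116898 0.08097025] [-1.14506982 -0.89849269 -0.21753639] 0.9204863565926596
```

View pics/c13.png

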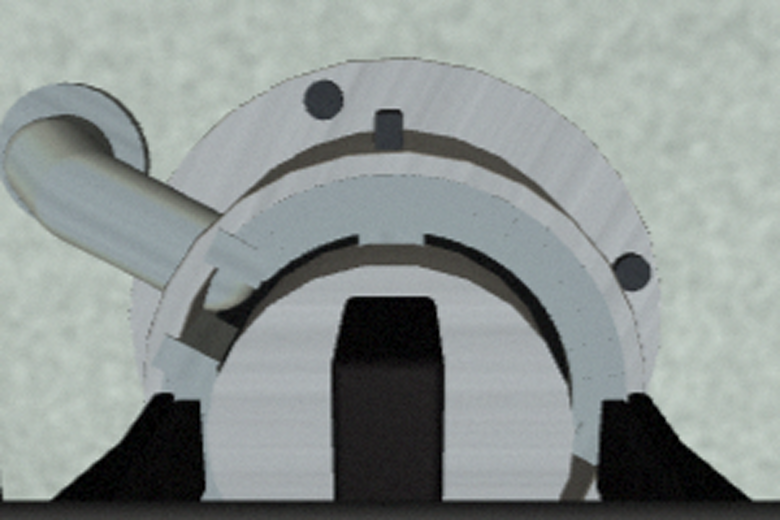

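>>> servo_tool:
  slide:
    - [0,0,0.2]
    - [0,0,0.5]
    - [0,0,0.7]
    - [0,0,0.7]
    - [0,0.2,0.3]
    - [0,0.5,0.2]
    - [0,0.5,0]
    - [0,0.3,0]
    - [0,0,0]
    - [0,0,0]
  twist:
    - [0,0,0]
    - [0,0,0]
    - [0,0,0]
    - [0,0,0]
    - [0,0,0]
    - [0,0,0]
    - [0,0,0]
    - [0,0,0]
    - [0,0,0]
    - [0,0,0]
  gripper: [0,0,0,0,0,0,0,0,0,0]

```text
time_s: 18.38
tcp_pos: [0.5449, 0.2705, 0.2368]
ee_rot: [[-0.097, -0.995, -0.001], [-0.995, 0.097, -0.001], [0.001, 0.001, -1.0]]
wrist_force: [0.1, 0.5, 0.1]
gripper_width: 0.999
```

Run:
```python
from h import *
s=r.sense();print(s['time_s'],s['tcp_pos'],s['wrist_force'],s['gripper_width'])
snap(['wrist','side','top'],'m')
crop('m_side',180,130,280,210,7,'c14')
crop('m_wrist',150,20,370,220,3,'c15')
```

```text
18.375 [0.54487072 0.27050428 0.23684967] [0.10639689 0.54669786 0.09823536] 0.9989980438353014
```

View pics/c14.png

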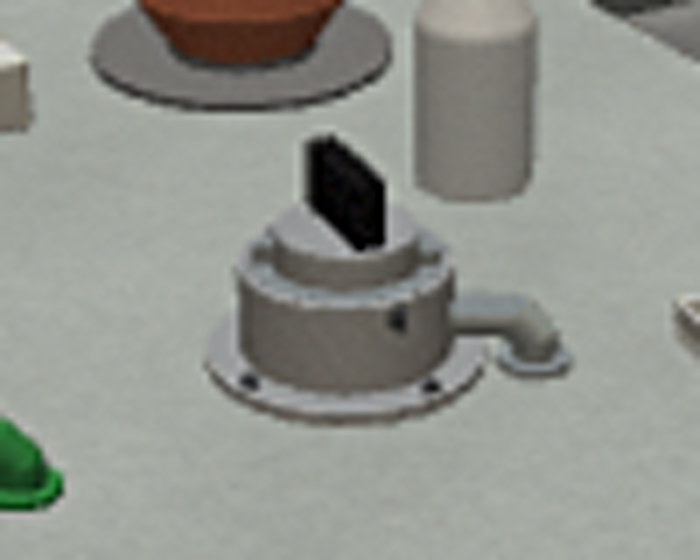

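View pics/m_wrist.png

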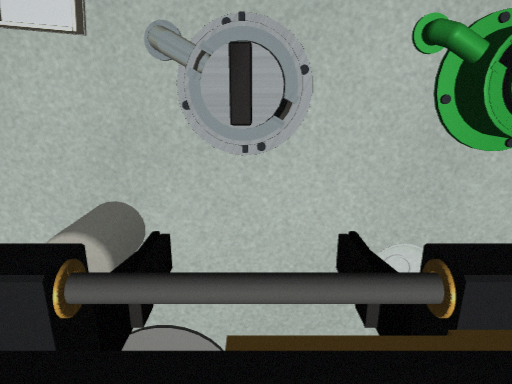

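View pics/m_top.png

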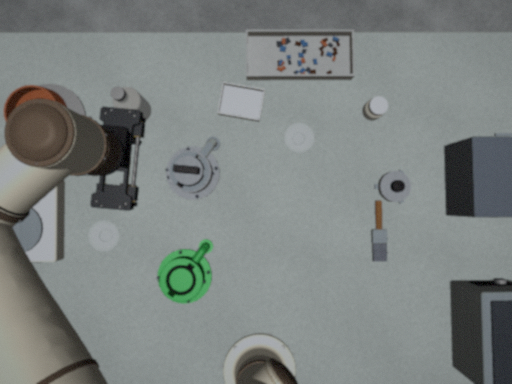

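Run:
```python
from h import *
crop('m_wrist',170,0,320,160,4.5,'c15')
# triangulate handle top centre later; predicted px for top handle ends at locked vs not
c=np.array([.5460,.1813]);a=np.radians(-94.5);d=np.array([np.cos(a),np.sin(a)])
for z in(.106,.115,.119):
  for n,s,u0,v0 in(('m_side',7,180,130),('m_wrist',4.5,170,0)):
    print(z,n,[np.round((proj(n,[*(c+k*.032*d),z])-[u0,v0])*s) for k in(-1,1)])
```

```text
0.106 m_side [array([315., 151.]), array([369., 199.])]
0.106 m_wrist [array([325., 554.]), array([315., 186.])]
0.115 m_side [array([315., 136.]), array([369., 182.])]
0.115 m_wrist [array([323., 558.]), array([313., 177.])]
0.119 m_side [array([315., 129.]), array([369., 175.])]
0.119 m_wrist [array([323., 559.]), array([312., 173.])]
```

View pics/c15.png

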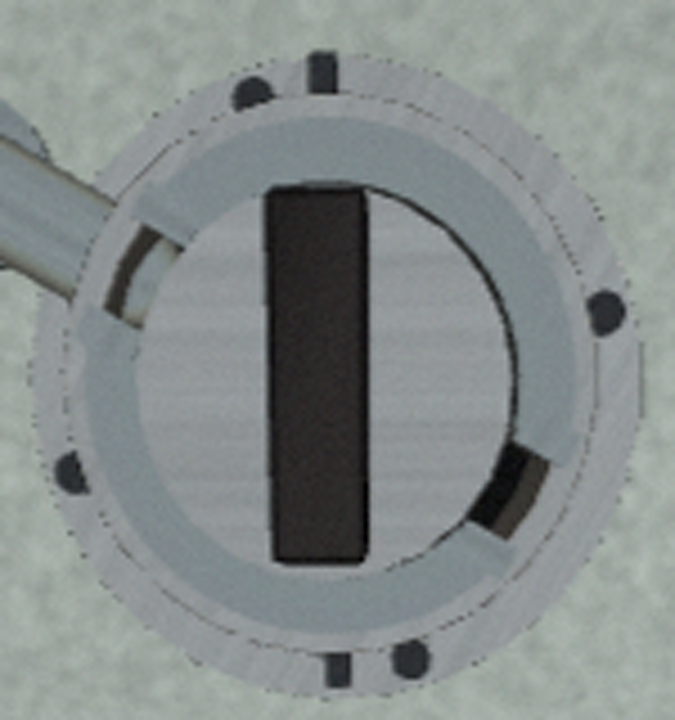

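Run:
```python
from h import *
im=cv2.imread('pics/m_side.png')
big=cv2.resize(im[140:185,210:260],None,fx=12,fy=12,interpolation=cv2.INTER_CUBIC)
c=np.array([.5450,.1820]);a=np.radians(-95.4);d=np.array([np.cos(a),np.sin(a)]);n=np.array([-d[1],d[0]])
for z,col in((.110,(0,0,255)),(.115,(0,255,0))):
  P=[(proj('m_side',[*(c+i*.032*d+j*.009*n),z])-[210,140]+.5)*12 for i,j in((-1,-1),(-1,1),(1,1),(1,-1))]
  cv2.polylines(big,[np.int32(P)],True,col,1)
cv2.imwrite('pics/c16.png',big)
```

```text
(no output)
```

View pics/c16.png

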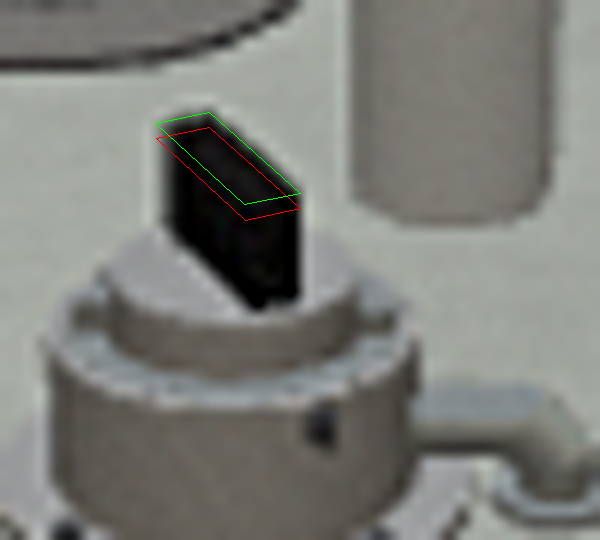

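The 0.115 m outline (green) fits the handle top and the 0.110 m one doesn't. That puts the cap underside at 51 mm, so it's locked, and nothing is touching the arm. I'll hand the job in.

Run:
```python
from h import *
a=cv2.imread('pics/a_side.png').astype(int)[110:165,232:262];b=cv2.imread('pics/m_side.png').astype(int)[110:165,232:262];print('flask diff',abs(a-b).mean())
print(r.finish_job())
```

```text
flask diff 4.477979797979798
the job is handed in; nothing more can be done
None
```

I fitted the cap to the housing, pushed it down, turned it clockwise to the stop and let go, and it looks locked. I handed the job in at about 18.5 s; no verdict was reported.

**How it went:** I gripped the cap by its handle and lowered it with its lugs in the slots. I pressed the underside down to about 44 mm with about 11 N, then turned it about 62° until the twisting torque rose to 0.6 N m. I eased it up with the spring, opened the gripper and pulled clear.

**Last checks:**
- **Height:** in the side picture the handle top fits 115 mm and not 110 mm. That puts the underside at 51 mm, the locked height.
- **Alignment:** the wrist picture shows the handle in line with the marks to about 1°.
- **Clear of the robot:** the gripper was open and the wrist force was under 1 N, so nothing was being touched.
- **Other things:** judging by eye, the other objects look unmoved in the top view before and after. The gripper ended near the flask. A pixel comparison of the flask in the side view differed by about 4.5 grey levels on average, which I did not look into.

**Disagreements:** the top camera put the housing 2–3 mm away from the wrist camera's reading; I used the wrist camera. While pushing down there was a sideways force of about 6 N, which eased once the cap turned.

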